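# Nest the curd-press moulds and hold the press rod up for loading

### The arm

A 6-joint arm with a two-finger parallel gripper is mounted at the origin on a cart in front of the work surface, level with it; the furniture and walls round the work are solid. World frame = base frame: x ahead of the robot, y to its left, z up, the work surface at z = 0. Lengths are in m, angles in rad, forces in N, time in s.
With the tool pointing down it reaches from about 0.425 to 0.95 m from the base axis. Payload 3.5 kg.
Tool frame: the origin (TCP) lies midway between the tips of the shut fingers; the grasp point (between the pads) lies 19 mm behind it; z points along the fingers, y is the line along which they close (so a half turn about z gives the same grasp; the last joint's range is limited). The gripper opens to 85 mm and grips with 20 to 120 N. Pads are 22 mm wide; open, the fingers measure 114 mm over their backs; the gripper's body (76 mm by 85 mm) begins 54 mm behind the grasp point. The pads swing forward as they close: fully open they stand 13 mm farther back than shut.
Start: joints at [1.174, 0.286, 1.577, -0, 1.279, -0.15], TCP at [0.165, 0.655, 0.231] pointing down, gripper open.
Joint ranges: [-2.77, 2.77], [-0.9, 2.22], [0.21, 2.48], [-1.53, 4.67], [0.24, 2.81], [-2.84, 2.84]. Speed limits (rad/s): [2.79, 2.79, 3.14, 3.14, 3.14, 3.14].

### API

Orientations are given as [roll, pitch, yaw] about the fixed x, y, z axes, in that order (R = Rz(yaw) Ry(pitch) Rx(roll)).
In Python, from bench import arm gives the robot as it stands.
- The arm moves only by the tool apply_moves, never from a script. Its argument "targets" is a list of rows, each an object of numbers: "x", "y", "z": the shift along the tool's x, y, z in m; "rx", "ry", "rz": the turn, a rotation vector about the tool's x, y, z in degrees. In form: [{"x": .., "y": .., "z": .., "rx": .., "ry": .., "rz": ..}, ...]. A call has 1 to 12 rows; each row shifts and turns the commanded pose from where the row before left it, along the tool's axes as they then stand; what a row does not reach is not made up. A row lasts 1/10 s, in which the tool goes at most 50 mm and 8.59 degrees, less where a joint would pass 70% of its speed; a pose out of reach is approached as far as the arm can. A call is refused whole if a number of a shift passes 0.05 or a number of a turn 8.59, either way. A call with a gripper value outside its range is refused whole. "hand" is the finger opening in m, from 0 to 0.0854, set as the call begins (left out, the last holds). The fingers move at their own pace and stop on an object; the grip force is fixed at half the most. Time passes only in rows, so rows that do not move let the fingers close. It gives the time, the measured TCP pose, the force, the opening and the grip force at its end, in the units of the state.
- arm.get_obs(): the state, without advancing time (a new reading comes with each control period).
- arm.read_camera(name): name is "side" or "top" or "wrist"; returns the picture (400x640x3 uint8, red, green, blue); there is no depth.
- arm.get_calibration(name): a dict with "fx", "fy", "cx", "cy" (pixels), "pose" (4x4, takes a point from camera to world coordinates); the wrist camera has in their place "T_tool_cam" (4x4, takes a point from camera to tool coordinates, whose origin is the TCP and whose axes are the flange's). Camera axes: x right, y down, z forward; pixel columns grow to the right and rows downward; lengths in m; the calibration is good to about 2 mm. A picture is of the moment at which its call begins: read the wrist's pose just before it. get_calibration takes no time and is no camera call.
- arm.close_job(): hands the job in; it is judged then, once.
The state is a dict: "time": time; "joint_pos": joint angles; "dq": joint speeds; "effort": joint torques, N m; "position": TCP position; "orientation": TCP orientation; "wrist_force": force on the tool from outside, world axes, zero at the start; "torque": the same for the moment, N m; "width": finger opening in m; "finger_force": force on a finger pad.
Only numpy, scipy, OpenCV 4.12 (cv2) and the standard library are available. Lean on these libraries where they do the work, as an engineer would, in place of code of your own. Each camera call takes 0.05 s, during which the arm holds its last target. There are 200 camera calls.

### The job

The washed curd press is being put back together: stand the white perforated mould in the steel whey dish and the aluminium follower cup in the mould, all fully seated and upright. Then grip the press rod by its black handle and draw it straight up through its collar, without it binding and shifting the press, until the red band on the rod is just fully out above the collar, so that the nest can be slid underneath; do not pull the rod right out. Finish there, still holding the rod up in the gripper, as it drops back when let go, and leave the other things on the table alone.

Things in the scene. Friction and masses are not known exactly. Their poses are not given: they have to be found in the camera images.
- dish: whey dish: shallow round steel dish, 120 mm across the rim, 20 mm high, flat floor 3 mm thick and about 88 mm across inside. Stands loose on the table, 0.22 kg. Origin at the centre of its underside, z up along its axis
- mould: curd mould: white plastic cup with rows of small dark holes, 48 mm high, outside 58 mm wide at the foot, 68 mm (70 over its bead) at the rim, inside 52 mm at the floor, 62 mm at the mouth; floor 3 mm thick. Loose, 0.07 kg. Origin: centre of its underside, z up its axis. Grip it across the outside near the rim. Seated, its origin is 3 mm above the dish's and its rim 31 mm above the dish's rim
- follower: follower cup: plain aluminium cup, open at the top, 76 mm high, outside 49 mm wide at the foot and 53 mm at the rim, wall 3 mm. Loose, about 0.12 kg. Origin: centre of its underside, z up its axis. Grip it across the outside near the rim. Seated in the mould, its origin is 3 mm above the mould's and its rim 31 mm above the mould's rim
- press: curd press, loose on the table, 3.5 kg: white base board 130 (x) by 196 (y) mm, steel pillars 14 mm thick at y = -80 and +80 mm, 147 mm high with nuts, joined by a bridge 36 mm wide along y, top 131 mm up. In its middle a steel guide collar, 42 mm across (flange 52), from 108 to 152 mm up, with an upright 22 mm bore. Origin: centre of its underside, z up the bore
- collar_top (a point): centre of the bore at the top face of the press's guide collar, 152 mm above the table
- rod: press rod: steel rod 20 mm thick with a black handle on top, about 0.42 kg, 201 mm long. It stands loose in the collar's bore (1 mm of play all round, 44 mm of guide), its foot on the steel disc of the base, 15 mm above the table; only its weight keeps it down. Origin: centre of its foot, z up the rod. It has no stop: raised by more than 137 mm it leaves the collar
- rod_grip (a point): middle of the rod's black handle, a round grip 32 mm across and 42 mm high, on the rod's axis 179 mm above its foot; at the start 194 mm above the table. The underside of the handle is then 20 mm above the collar
- rod_band (a point): on the rod's axis at the lower edge of its red painted band (the band is 10 mm high, its lower edge 47 mm above the rod's foot). At the start the band is below the collar, between the pillars; it comes just fully out of the collar when this point reaches the height of collar_top, after a pull of 90 mm
- kitchen_timer: bystander: red and white kitchen timer, 66 mm across, 57 mm high, origin at the centre of its underside
- tumbler_2: bystander: clear drinking glass, 67 mm across, 95 mm high, origin at the centre of its underside
- salt_shaker: bystander: salt shaker, 44 mm across, 90 mm high, by the scale, origin at the centre of its underside
Things that resemble listed ones, but are neither listed nor needed, are in the scene too. What is shaped like the mould but turquoise or yellow is not meant.

How it is judged:
By the outcome, as a careful person would: the job done as asked, in the order asked, and still so for the second after the job is handed in, while the arm keeps its last pose, push and grip.
It also fails if it takes over 72 s, if anything falls off the work surface, if the arm or the gripper's body presses on something with over 40 N, if the wrist force passes 120 N, or if a joint passes its speed limit or range.

## Working session

There is one attempt and no reset: what is moved stays moved. The work goes in short steps, Python scripts to look and compute and a tool call to move; the robot and the scene stay as the last step left them, time stands still between calls to the robot, and variables do not carry over. Pictures are saved under pics/ and viewed, at most 10 in all, crops included, and the job is handed in when it is done.

Besides the shell and the picture viewer there is one more tool, called after ">>>" as a command line: name --argument value ..., lists and objects as JSON in quotes. apply_moves: Moves the arm, as the interface text tells. Its arguments: {"type":"object","properties":{"targets":{"type":"array","items":{"type":"object","properties":{"x":{"type":"number"},"y":{"type":"number"},"z":{"type":"number"},"rx":{"type":"number"},"ry":{"type":"number"},"rz":{"type":"number"}}}},"hand":{"type":"number"}},"required":["targets"]}

```bash
mkdir -p pics; ls; python3 - <<'E'
from bench import arm
import cv2,numpy as np
o=arm.get_obs();print({k:np.round(v,3).tolist() for k,v in o.items()})
for n in("top","side"):
    im=arm.read_camera(n);cv2.imwrite(f"pics/{n}0.png",im[:,:,::-1]);c=arm.get_calibration(n);print(n,c["fx"],c["fy"],c["cx"],c["cy"],np.round(c["pose"],3).tolist())
print(arm.get_calibration("wrist"))
E
```

```text
pics
{'time': 0.0, 'joint_pos': [1.174, 0.287, 1.578, -0.0, 1.279, -0.15], 'dq': [0.0, 0.001, 0.001, -0.0, 0.0, 0.001], 'effort': [-0.001, -40.599, -29.263, -0.0, 0.006, 0.0], 'position': [0.165, 0.654, 0.23], 'orientation': [-3.139, -0.0, 2.895], 'wrist_force': [0.529, 0.696, 0.118], 'torque': [-0.027, 0.058, 0.014], 'finger_force': 0.0, 'width': 0.085}
top 415.323061820363 415.323061820363 317.893054463228 200.03979171970815 [[0.007, -0.997, 0.079, 0.505], [-1.0, -0.007, -0.001, -0.096], [0.002, -0.079, -0.997, 1.359], [0.0, 0.0, 0.0, 1.0]]
side 383.97407839918947 383.97407839918947 328.1633592689476 197.67518946504092 [[0.929, -0.14, 0.344, 0.209], [-0.371, -0.405, 0.836, -1.034], [0.023, -0.904, -0.428, 0.614], [0.0, 0.0, 0.0, 1.0]]
{'fx': 300.49072696185834, 'fy': 300.49072696185834, 'cx': 316.9500975470161, 'cy': 200.9032555514817, 'T_tool_cam': array([[ 2.92122294e-04, -9.60916388e-01, -2.76838600e-01,
         7.15097393e-02],
       [ 9.99999914e-01,  3.62463957e-04, -2.02917104e-04,
        -8.65173020e-04],
       [ 2.95330385e-04, -2.76838517e-01,  9.60916411e-01,
        -1.42322327e-01],
       [ 0.00000000e+00,  0.00000000e+00,  0.00000000e+00,
         1.00000000e+00]])}
```

View pics/top0.png

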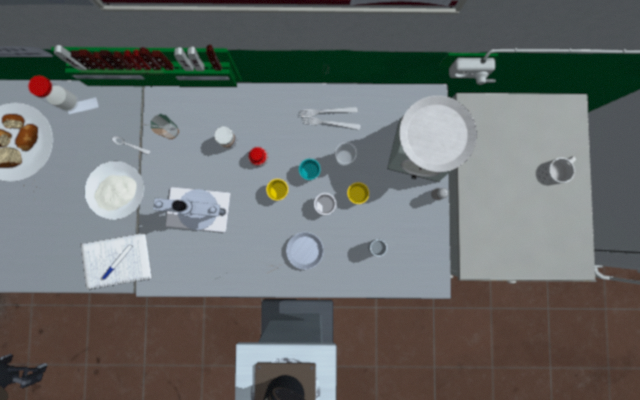

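View pics/side0.png

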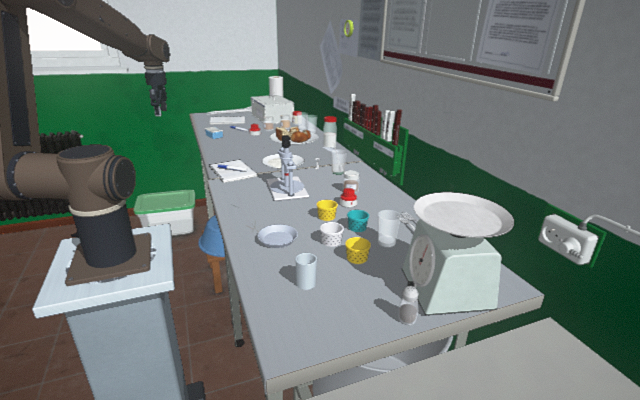

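The top view shows the dish at about (304,251), the white mould at (325,204), the follower at (378,248), and the press at about (200,208) with its handle at (179,206). The side view agrees: mould (331,233), follower (306,270), press (287,170). Next I'll measure the rims.

```bash
cat > h.py <<'E'
from bench import arm
import cv2,numpy as np
def proj(c,p,T=None):
    T=c["pose"] if T is None else T
    q=np.linalg.inv(T)@np.append(p,1); return np.array([c["fx"]*q[0]/q[2]+c["cx"],c["fy"]*q[1]/q[2]+c["cy"]])
def ray(c,uv,z,T=None):
    T=c["pose"] if T is None else T
    d=T[:3,:3]@np.array([(uv[0]-c["cx"])/c["fx"],(uv[1]-c["cy"])/c["fy"],1]); o=T[:3,3]
    return o+d*(z-o[2])/d[2]
E
python3 - <<'E'
from h import *
t=cv2.imread("pics/top0.png");s=cv2.imread("pics/side0.png");c=arm.get_calibration("top");cs=arm.get_calibration("side")
for n,uv,z in [("dish",(304,251),.02),("mould",(325,204),.048),("fol",(378,248),.076),("handle",(179,206),.215),("scaleY",(358,193),.048),("turq",(309,170),.048),("yel",(277,190),.048),("tumb",(346,154),.095)]:
    p=ray(c,uv,z);print(n,p.round(3),"side px",proj(cs,p).round(0))
A=cv2.resize(t[140:280,260:420],None,fx=5,fy=4.2,interpolation=cv2.INTER_CUBIC)[:, :800]
a=cv2.resize(t[180:275,270:400],None,fx=4,fy=4,interpolation=cv2.INTER_CUBIC)
b=cv2.resize(t[180:240,150:235],None,fx=4,fy=4,interpolation=cv2.INTER_CUBIC)
d=cv2.resize(s[125:205,250:325],None,fx=3.3,fy=3.3,interpolation=cv2.INTER_CUBIC)
C=np.zeros((600,800,3),np.uint8);C[:a.shape[0],:a.shape[1]]=a;C[:d.shape[0],525:525+d.shape[1]]=d;C[270:270+b.shape[0],0:0]=0
C[380:600,0:340]=b[:220];C[330:590,525:785]=cv2.resize(s[220:300,250:330],(260,260),interpolation=cv2.INTER_CUBIC)
cv2.imwrite("pics/c1.png",C)
E
```

```text
dish [ 0.447 -0.055  0.02 ] side px [277. 233.]
mould [ 0.597 -0.121  0.048] side px [331. 227.]
fol [ 0.461 -0.284  0.076] side px [305. 258.]
handle [0.577 0.285 0.215] side px [285. 136.]
scaleY [ 0.633 -0.225  0.048] side px [357. 243.]
turq [ 0.705 -0.069  0.048] side px [357. 214.]
yel [0.64  0.032 0.048] side px [326. 204.]
tumb [ 0.748 -0.184  0.095] side px [388. 215.]
```

View pics/c1.png

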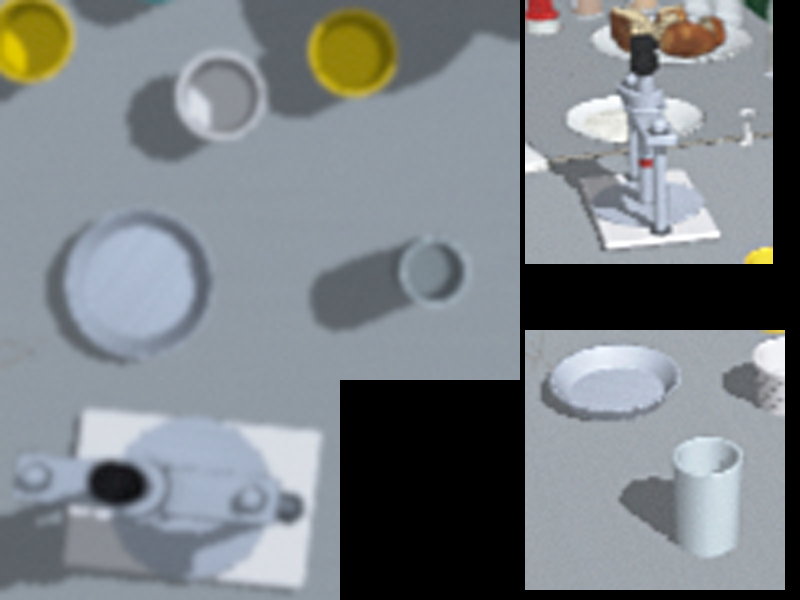

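The crops show the mould rim at top px (324.9,203.4), the follower rim at (377.9,247.4) and the dish rim at (303.9,250.6). All three are upright. Their positions fit the reach limits, and the side-view reprojections agree, so I'll move to above the mould.

>>> apply_moves --hand 0.0854 --targets '[{"x": -0.03, "y": -0.032}, {"x": -0.03, "y": -0.032}, {"x": -0.03, "y": -0.032}, {"x": -0.03, "y": -0.032}, {"x": -0.03, "y": -0.032}, {"x": -0.03, "y": -0.032}, {"x": -0.03, "y": -0.032}, {"x": -0.03, "y": -0.032}, {"x": -0.03, "y": -0.032}, {"x": -0.03, "y": -0.032}]'

```text
invalid input
```

>>> apply_moves --targets '[{"x": -0.03, "y": -0.032}, {"x": -0.03, "y": -0.032}, {"x": -0.03, "y": -0.032}, {"x": -0.03, "y": -0.032}, {"x": -0.03, "y": -0.032}, {"x": -0.03, "y": -0.032}, {"x": -0.03, "y": -0.032}, {"x": -0.03, "y": -0.032}, {"x": -0.03, "y": -0.032}, {"x": -0.008, "y": -0.007}]'

```text
invalid input
```

>>> apply_moves --targets '[{"rz": 8.4}, {"rz": 8.4}, {"rz": 8.4}, {"rz": 8.4}, {"rz": 8.4}, {"rz": 8.4}, {"rz": 8.4}, {"rz": 8.4}, {"rz": 8.4}, {}]'

```text
invalid input
```

>>> apply_moves --hand 0.0854 --targets '[{"x": -0.03, "y": -0.032, "z": 0, "rx": 0, "ry": 0, "rz": 0}, {"x": -0.03, "y": -0.032, "z": 0, "rx": 0, "ry": 0, "rz": 0}, {"x": -0.03, "y": -0.032, "z": 0, "rx": 0, "ry": 0, "rz": 0}, {"x": -0.03, "y": -0.032, "z": 0, "rx": 0, "ry": 0, "rz": 0}, {"x": -0.03, "y": -0.032, "z": 0, "rx": 0, "ry": 0, "rz": 0}, {"x": -0.03, "y": -0.032, "z": 0, "rx": 0, "ry": 0, "rz": 0}, {"x": -0.03, "y": -0.032, "z": 0, "rx": 0, "ry": 0, "rz": 0}, {"x": -0.03, "y": -0.032, "z": 0, "rx": 0, "ry": 0, "rz": 0}, {"x": -0.03, "y": -0.032, "z": 0, "rx": 0, "ry": 0, "rz": 0}, {"x": -0.03, "y": -0.032, "z": 0, "rx": 0, "ry": 0, "rz": 0}]'

```text
time: 1.1
position: [0.3778, 0.2692, 0.231]
orientation: [-3.141, -0.0, 2.895]
wrist_force: [0.4, 0.9, -0.5]
width: 0.0852
finger_force: 0.0
```

>>> apply_moves --targets '[{"x": -0.03, "y": -0.032, "z": 0, "rx": 0, "ry": 0, "rz": 0}, {"x": -0.03, "y": -0.032, "z": 0, "rx": 0, "ry": 0, "rz": 0}, {"x": -0.03, "y": -0.032, "z": 0, "rx": 0, "ry": 0, "rz": 0}, {"x": -0.03, "y": -0.032, "z": 0, "rx": 0, "ry": 0, "rz": 0}, {"x": -0.03, "y": -0.032, "z": 0, "rx": 0, "ry": 0, "rz": 0}, {"x": -0.03, "y": -0.032, "z": 0, "rx": 0, "ry": 0, "rz": 0}, {"x": -0.03, "y": -0.032, "z": 0, "rx": 0, "ry": 0, "rz": 0}, {"x": -0.03, "y": -0.032, "z": 0, "rx": 0, "ry": 0, "rz": 0}, {"x": -0.03, "y": -0.032, "z": 0, "rx": 0, "ry": 0, "rz": 0}, {"x": -0.03, "y": -0.032, "z": 0, "rx": 0, "ry": 0, "rz": 0}]'

```text
time: 2.1
position: [0.5906, -0.1143, 0.2307]
orientation: [3.141, -0.001, 2.894]
wrist_force: [0.5, 0.7, -0.8]
width: 0.0854
finger_force: 0.0
```

>>> apply_moves --targets '[{"x": 0, "y": 0, "z": 0, "rx": 0, "ry": 0, "rz": 8.4}, {"x": 0, "y": 0, "z": 0, "rx": 0, "ry": 0, "rz": 8.4}, {"x": 0, "y": 0, "z": 0, "rx": 0, "ry": 0, "rz": 8.4}, {"x": 0, "y": 0, "z": 0, "rx": 0, "ry": 0, "rz": 8.4}, {"x": 0, "y": 0, "z": 0, "rx": 0, "ry": 0, "rz": 8.4}, {"x": 0, "y": 0, "z": 0, "rx": 0, "ry": 0, "rz": 8.4}, {"x": 0, "y": 0, "z": 0, "rx": 0, "ry": 0, "rz": 8.4}, {"x": 0, "y": 0, "z": 0, "rx": 0, "ry": 0, "rz": 8.4}, {"x": 0, "y": 0, "z": 0, "rx": 0, "ry": 0, "rz": 8.4}, {"x": 0, "y": 0, "z": 0, "rx": 0, "ry": 0, "rz": 0}, {"x": 0, "y": 0, "z": 0, "rx": 0, "ry": 0, "rz": 0}]'

```text
time: 3.2
position: [0.5901, -0.1126, 0.2309]
orientation: [-3.141, -0.0, 1.578]
wrist_force: [-0.3, 0.1, -0.2]
width: 0.0853
finger_force: 0.0
```

```bash
cat >> h.py <<'E'
from scipy.spatial.transform import Rotation as R
def wrist(name):
    o=arm.get_obs(); c=arm.get_calibration("wrist"); im=arm.read_camera("wrist")[:,:,::-1].copy()
    T=np.eye(4);T[:3,:3]=R.from_euler("xyz",o["orientation"]).as_matrix();T[:3,3]=o["position"]
    cv2.imwrite(f"pics/{name}.png",im); np.save(f"pics/{name}.npy",T@c["T_tool_cam"]); return o,c,im,T@c["T_tool_cam"],T
E
python3 - <<'E'
from h import *
o,c,im,W,T=wrist("w1");print(o["position"],o["orientation"],o["joint_pos"].round(2) if hasattr(o["joint_pos"],'round') else o["joint_pos"])
for n,p in [("mould",(.5985,-.1205,.048)),("dish",(.447,-.055,.02))]: print(n,proj(c,np.array(p),W).round(0))
E
```

```text
[ 0.59009261 -0.1125617   0.23086122] [-3.14078885e+00 -2.90222747e-04  1.57839723e+00] [-0.36  0.13  1.77 -0.    1.25 -0.36]
mould [326. 187.]
dish [193. 124.]
```

View pics/w1.png

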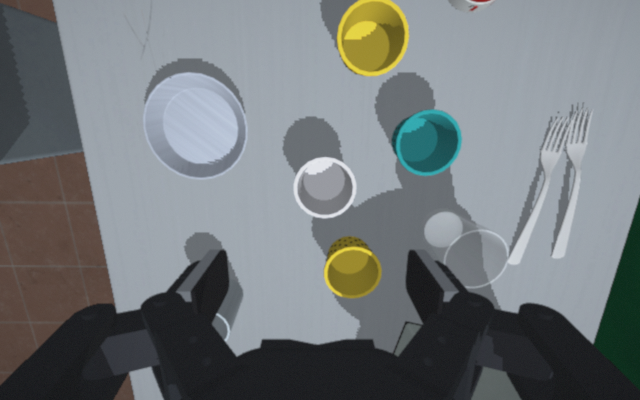

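The wrist view shows the white mould's rim centred at (325,187), against a predicted (326,187). The dish is at (195,125), against (193,124). Positions confirmed, so I'll descend and grip.

>>> apply_moves --targets '[{"x": -0.008, "y": 0.0075, "z": 0.02, "rx": 0, "ry": 0, "rz": 0.4}, {"x": 0, "y": 0, "z": 0.04, "rx": 0, "ry": 0, "rz": 0}, {"x": 0, "y": 0, "z": 0.04, "rx": 0, "ry": 0, "rz": 0}, {"x": 0, "y": 0, "z": 0.04, "rx": 0, "ry": 0, "rz": 0}, {"x": 0, "y": 0, "z": 0.03, "rx": 0, "ry": 0, "rz": 0}, {"x": 0, "y": 0, "z": 0.02, "rx": 0, "ry": 0, "rz": 0}, {"x": 0, "y": 0, "z": 0.015, "rx": 0, "ry": 0, "rz": 0}, {"x": 0, "y": 0, "z": 0.012, "rx": 0, "ry": 0, "rz": 0}, {"x": 0, "y": 0, "z": 0, "rx": 0, "ry": 0, "rz": 0}]'

```text
time: 4.15
position: [0.597, -0.1203, 0.0129]
orientation: [-3.139, -0.001, 1.569]
wrist_force: [-0.5, -1.0, -0.6]
width: 0.0853
finger_force: 0.0
```

>>> apply_moves --hand 0.05 --targets '[{"x": 0, "y": 0, "z": 0, "rx": 0, "ry": 0, "rz": 0}, {"x": 0, "y": 0, "z": 0, "rx": 0, "ry": 0, "rz": 0}, {"x": 0, "y": 0, "z": 0, "rx": 0, "ry": 0, "rz": 0}, {"x": 0, "y": 0, "z": 0, "rx": 0, "ry": 0, "rz": 0}, {"x": 0, "y": 0, "z": 0, "rx": 0, "ry": 0, "rz": 0}, {"x": 0, "y": 0, "z": 0, "rx": 0, "ry": 0, "rz": 0}]'

```text
time: 4.75
position: [0.5995, -0.1213, 0.0165]
orientation: [3.138, 0.001, 1.569]
wrist_force: [0.7, 1.0, 5.9]
width: 0.0661
finger_force: 66.9
```

>>> apply_moves --targets '[{"x": 0, "y": 0, "z": -0.01, "rx": 0, "ry": 0, "rz": 0}, {"x": 0, "y": 0, "z": -0.03, "rx": 0, "ry": 0, "rz": 0}, {"x": 0, "y": 0, "z": -0.03, "rx": 0, "ry": 0, "rz": 0}, {"x": 0, "y": 0, "z": -0.02, "rx": 0, "ry": 0, "rz": 0}, {"x": 0, "y": 0, "z": 0, "rx": 0, "ry": 0, "rz": 0}, {"x": 0, "y": 0, "z": 0, "rx": 0, "ry": 0, "rz": 0}]'

```text
time: 5.35
position: [0.5974, -0.1204, 0.104]
orientation: [-3.141, -0.0, 1.568]
wrist_force: [-0.2, -0.0, -1.5]
width: 0.0658
finger_force: 66.9
```

```bash
python3 - <<'E'
from h import *
o,c,im,W,T=wrist("w2");print(o["position"],o["orientation"],o["wrist_force"],o["width"])
c=arm.get_calibration("side");s=arm.read_camera("side")[:,:,::-1]
a=cv2.resize(s[190:270,260:380],(600,400),interpolation=cv2.INTER_CUBIC)
C=np.zeros((600,800,3),np.uint8);C[:400,:400]=a[:, 100:500];C[:400,400:]=cv2.resize(im[:,120:520],(400,400));cv2.imwrite("pics/c2.png",C[:400])
E
```

```text
[ 0.59744904 -0.1204299   0.1040423 ] [-3.1412787e+00 -1.2504512e-04  1.5683867e+00] [-0.16263839 -0.0435414  -1.48740147] 0.0658075355338242
```

View pics/c2.png

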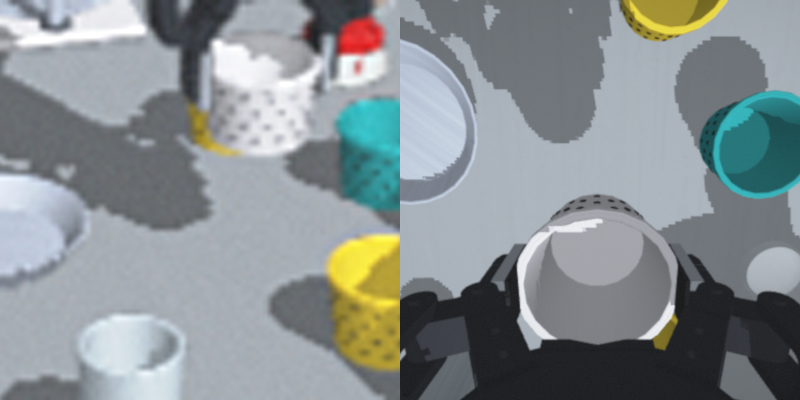

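The side and wrist views show the mould held upright and centred between the pads. The dish rim is clear on the left. Now carrying it over the dish.

>>> apply_moves --targets '[{"x": 0.007, "y": -0.015, "z": 0, "rx": 0, "ry": 0, "rz": 0}, {"x": 0.013, "y": -0.03, "z": 0, "rx": 0, "ry": 0, "rz": 0}, {"x": 0.013, "y": -0.03, "z": 0, "rx": 0, "ry": 0, "rz": 0}, {"x": 0.013, "y": -0.03, "z": 0, "rx": 0, "ry": 0, "rz": 0}, {"x": 0.012, "y": -0.029, "z": 0, "rx": 0, "ry": 0, "rz": 0}, {"x": 0.007, "y": -0.015, "z": 0, "rx": 0, "ry": 0, "rz": 0}, {"x": 0, "y": 0, "z": 0.02, "rx": 0, "ry": 0, "rz": 0}, {"x": 0, "y": 0, "z": 0.025, "rx": 0, "ry": 0, "rz": 0}, {"x": 0, "y": 0, "z": 0.02, "rx": 0, "ry": 0, "rz": 0}, {"x": 0, "y": 0, "z": 0.01, "rx": 0, "ry": 0, "rz": 0}, {"x": 0, "y": 0, "z": 0.005, "rx": 0, "ry": 0, "rz": 0}, {"x": 0, "y": 0, "z": 0, "rx": 0, "ry": 0, "rz": 0}]'

```text
time: 6.65
position: [0.4485, -0.0551, 0.0235]
orientation: [-3.14, -0.001, 1.568]
wrist_force: [0.4, 0.1, -0.6]
width: 0.0659
finger_force: 66.9
```

>>> apply_moves --targets '[{"x": 0, "y": 0, "z": 0.003, "rx": 0, "ry": 0, "rz": 0}, {"x": 0, "y": 0, "z": 0.002, "rx": 0, "ry": 0, "rz": 0}, {"x": 0, "y": 0, "z": 0, "rx": 0, "ry": 0, "rz": 0}]'

```text
time: 6.95
position: [0.4493, -0.0553, 0.0197]
orientation: [3.141, 0.0, 1.568]
wrist_force: [0.5, 0.4, -0.0]
width: 0.0658
finger_force: 66.9
```

>>> apply_moves --targets '[{"x": 0, "y": 0, "z": 0.001, "rx": 0, "ry": 0, "rz": 0}, {"x": 0, "y": 0, "z": 0.001, "rx": 0, "ry": 0, "rz": 0}, {"x": 0, "y": 0, "z": 0, "rx": 0, "ry": 0, "rz": 0}]'

```text
time: 7.25
position: [0.4495, -0.0554, 0.0194]
orientation: [-3.141, -0.0, 1.569]
wrist_force: [-5.7, 1.4, 14.1]
width: 0.0659
finger_force: 67.9
```

>>> apply_moves --hand 0.0854 --targets '[{"x": 0, "y": 0, "z": 0, "rx": 0, "ry": 0, "rz": 0}, {"x": 0, "y": 0, "z": 0, "rx": 0, "ry": 0, "rz": 0}, {"x": 0, "y": 0, "z": 0, "rx": 0, "ry": 0, "rz": 0}, {"x": 0, "y": 0, "z": 0, "rx": 0, "ry": 0, "rz": 0}, {"x": 0, "y": 0, "z": -0.015, "rx": 0, "ry": 0, "rz": 0}, {"x": 0, "y": 0, "z": -0.04, "rx": 0, "ry": 0, "rz": 0}, {"x": 0, "y": 0, "z": -0.05, "rx": 0, "ry": 0, "rz": 0}, {"x": 0, "y": 0, "z": -0.04, "rx": 0, "ry": 0, "rz": 0}, {"x": -0.04, "y": 0, "z": -0.01, "rx": 0, "ry": 0, "rz": 0}, {"x": -0.04, "y": 0, "z": 0, "rx": 0, "ry": 0, "rz": 0}, {"x": -0.02, "y": 0, "z": 0, "rx": 0, "ry": 0, "rz": 0}, {"x": 0, "y": 0, "z": 0, "rx": 0, "ry": 0, "rz": 0}]'

```text
time: 8.45
position: [0.4488, -0.1574, 0.1725]
orientation: [3.141, 0.001, 1.565]
wrist_force: [0.2, -0.2, -0.2]
width: 0.0852
finger_force: 0.0
```

```bash
python3 - <<'E'
from h import *
o,c,im,W,T=wrist("w3");print(o["position"],o["orientation"])
for n,p in [("dish",(.4485,-.0555,.02)),("mouldrim",(.4485,-.0555,.051)),("fol",(.461,-.284,.076))]: print(n,proj(c,np.array(p),W).round(1))
E
```

```text
[ 0.44880074 -0.15737753  0.17252088] [3.14119269e+00 6.59566865e-04 1.56495385e+00]
dish [317.5  77.5]
mouldrim [317.6  73. ]
fol [332.1 330.4]
```

View pics/w3.png

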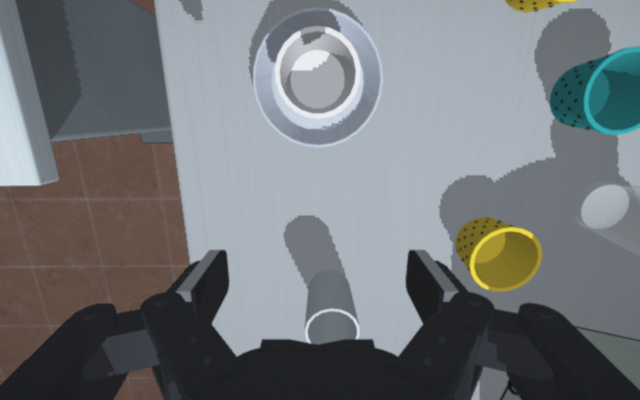

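The mould sits upright and centred in the dish: its rim is at (318,72), against a predicted (318,73). The follower rim is at (332,329), against (332,330). I'll grip the follower with the TCP about 31 mm below its rim.

>>> apply_moves --targets '[{"x": -0.025, "y": 0.003, "z": 0, "rx": 0, "ry": 0, "rz": 0}, {"x": -0.04, "y": 0.004, "z": 0, "rx": 0, "ry": 0, "rz": 0}, {"x": -0.04, "y": 0.004, "z": 0, "rx": 0, "ry": 0, "rz": 0}, {"x": -0.0215, "y": 0.002, "z": 0.01, "rx": 0, "ry": 0, "rz": 0}, {"x": 0, "y": 0, "z": 0.03, "rx": 0, "ry": 0, "rz": 0}, {"x": 0, "y": 0, "z": 0.03, "rx": 0, "ry": 0, "rz": 0}, {"x": 0, "y": 0, "z": 0.03, "rx": 0, "ry": 0, "rz": 0}, {"x": 0, "y": 0, "z": 0.02, "rx": 0, "ry": 0, "rz": 0}, {"x": 0, "y": 0, "z": 0.0075, "rx": 0, "ry": 0, "rz": 0}, {"x": 0, "y": 0, "z": 0, "rx": 0, "ry": 0, "rz": 0}, {"x": 0, "y": 0, "z": 0, "rx": 0, "ry": 0, "rz": 0}]'

```text
time: 9.6
position: [0.4623, -0.2817, 0.0458]
orientation: [3.14, 0.001, 1.569]
wrist_force: [0.1, -0.2, 0.5]
width: 0.0854
finger_force: 0.0
```

>>> apply_moves --hand 0.03 --targets '[{"x": 0, "y": 0, "z": 0, "rx": 0, "ry": 0, "rz": 0}, {"x": 0, "y": 0, "z": 0, "rx": 0, "ry": 0, "rz": 0}, {"x": 0, "y": 0, "z": 0, "rx": 0, "ry": 0, "rz": 0}, {"x": 0, "y": 0, "z": 0, "rx": 0, "ry": 0, "rz": 0}, {"x": 0, "y": 0, "z": 0, "rx": 0, "ry": 0, "rz": 0}, {"x": 0, "y": 0, "z": 0, "rx": 0, "ry": 0, "rz": 0}, {"x": 0, "y": 0, "z": 0, "rx": 0, "ry": 0, "rz": 0}]'

```text
time: 10.3
position: [0.4625, -0.2827, 0.0464]
orientation: [3.139, 0.002, 1.568]
wrist_force: [-0.3, 0.0, 5.8]
width: 0.0504
finger_force: 62.9
```

>>> apply_moves --targets '[{"x": 0, "y": 0, "z": -0.01, "rx": 0, "ry": 0, "rz": 0}, {"x": 0, "y": 0, "z": -0.03, "rx": 0, "ry": 0, "rz": 0}, {"x": 0, "y": 0, "z": -0.04, "rx": 0, "ry": 0, "rz": 0}, {"x": 0, "y": 0, "z": -0.02, "rx": 0, "ry": 0, "rz": 0}, {"x": 0.02, "y": 0, "z": 0, "rx": 0, "ry": 0, "rz": 0}, {"x": 0.04, "y": -0.002, "z": 0, "rx": 0, "ry": 0, "rz": 0}, {"x": 0.04, "y": -0.002, "z": 0, "rx": 0, "ry": 0, "rz": 0}, {"x": 0.03, "y": -0.002, "z": 0, "rx": 0, "ry": 0, "rz": 0}, {"x": 0, "y": 0, "z": 0, "rx": 0, "ry": 0, "rz": 0}, {"x": 0, "y": 0, "z": 0, "rx": 0, "ry": 0, "rz": 0}]'

```text
time: 11.3
position: [0.4547, -0.1501, 0.1433]
orientation: [-3.139, -0.001, 1.57]
wrist_force: [-0.1, 0.3, -2.7]
width: 0.0504
finger_force: 62.6
```

```bash
python3 - <<'E'
from h import *
o,c,im,W,T=wrist("w4");print(o["position"],o["orientation"],o["wrist_force"],o["width"])
print("mouldrim",proj(c,np.array((.449,-.0545,.051)),W).round(1))
p=o["position"]
for dz in (.031,-.045): print("fol",dz,proj(c,np.array((p[0],p[1],p[2]+dz)),W).round(1))
cs=arm.get_calibration("side");s=arm.read_camera("side")[:,:,::-1]
print("side",proj(cs,np.array((p[0],p[1],p[2]+.031))),proj(cs,np.array((p[0],p[1],p[2]-.045))))
C=np.zeros((400,800,3),np.uint8);C[:,:320]=cv2.resize(s[180:280,240:320],(320,400),interpolation=cv2.INTER_CUBIC);C[:,320:]=im[:,80:560];cv2.imwrite("pics/c4.png",C)
E
```

```text
[ 0.45465446 -0.15010461  0.14331223] [-3.13910764e+00 -1.24204040e-03  1.57029965e+00] [-0.05253651  0.33268854 -2.65526554] 0.050356030638702275
mouldrim [311.4  77.3]
fol 0.031 [320.3 286.8]
fol -0.045 [319.3 223.7]
side [286.59710706 199.87385712] [287.25779796 225.07348739]
```

View pics/c4.png

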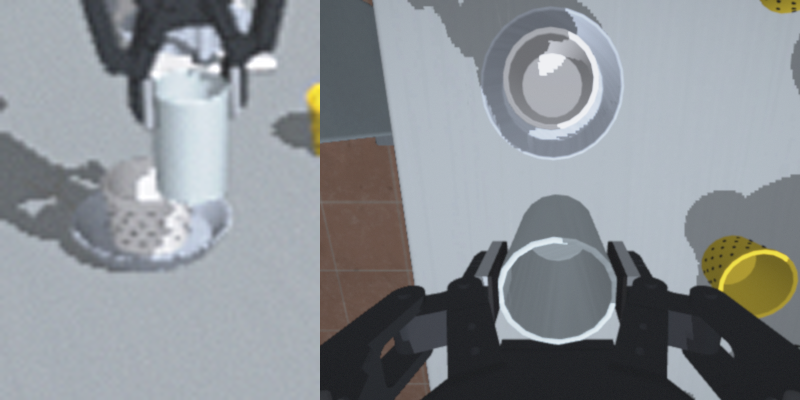

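The follower is held upright with its rim at wrist px (317.5,290). The mould rim is at (312,76.5). The wanted shift is about +96.5 mm in y and −5 mm in x.

>>> apply_moves --targets '[{"x": 0.02, "y": -0.001, "z": 0, "rx": 0, "ry": 0, "rz": 0}, {"x": 0.03, "y": -0.002, "z": 0, "rx": 0, "ry": 0, "rz": 0}, {"x": 0.03, "y": -0.001, "z": 0, "rx": 0, "ry": 0, "rz": 0}, {"x": 0.0165, "y": -0.001, "z": 0, "rx": 0, "ry": 0, "rz": 0}, {"x": 0, "y": 0, "z": 0.02, "rx": 0, "ry": 0, "rz": 0}, {"x": 0, "y": 0, "z": 0.02, "rx": 0, "ry": 0, "rz": 0}, {"x": 0, "y": 0, "z": 0.015, "rx": 0, "ry": 0, "rz": 0}, {"x": 0, "y": 0, "z": 0.01, "rx": 0, "ry": 0, "rz": 0}, {"x": 0, "y": 0, "z": 0.01, "rx": 0, "ry": 0, "rz": 0}, {"x": 0, "y": 0, "z": 0, "rx": 0, "ry": 0, "rz": 0}, {"x": 0, "y": 0, "z": 0, "rx": 0, "ry": 0, "rz": 0}]'

```text
time: 12.5
position: [0.4513, -0.0556, 0.07]
orientation: [3.142, 0.0, 1.568]
wrist_force: [-0.4, 0.6, -0.6]
width: 0.0503
finger_force: 62.6
```

>>> apply_moves --targets '[{"x": 0, "y": -0.001, "z": 0.005, "rx": 0, "ry": 0, "rz": 0}, {"x": 0, "y": 0, "z": 0.005, "rx": 0, "ry": 0, "rz": 0}, {"x": 0, "y": 0, "z": 0.003, "rx": 0, "ry": 0, "rz": 0}, {"x": 0, "y": 0, "z": 0.002, "rx": 0, "ry": 0, "rz": 0}, {"x": 0, "y": 0, "z": 0, "rx": 0, "ry": 0, "rz": 0}]'

```text
time: 13.0
position: [0.4499, -0.0552, 0.0546]
orientation: [-3.141, -0.0, 1.568]
wrist_force: [-0.6, -0.7, -1.9]
width: 0.0503
finger_force: 62.6
```

>>> apply_moves --targets '[{"x": 0, "y": 0, "z": 0.001, "rx": 0, "ry": 0, "rz": 0}, {"x": 0, "y": 0, "z": 0.001, "rx": 0, "ry": 0, "rz": 0}, {"x": 0, "y": 0, "z": 0.001, "rx": 0, "ry": 0, "rz": 0}, {"x": 0, "y": 0, "z": 0, "rx": 0, "ry": 0, "rz": 0}]'

```text
time: 13.4
position: [0.4502, -0.0552, 0.0524]
orientation: [-3.141, -0.0, 1.568]
wrist_force: [-0.9, 2.2, 4.3]
width: 0.0501
finger_force: 63.0
```

>>> apply_moves --targets '[{"x": 0, "y": 0, "z": 0.001, "rx": 0, "ry": 0, "rz": 0}, {"x": 0, "y": 0, "z": 0, "rx": 0, "ry": 0, "rz": 0}]'

```text
time: 13.6
position: [0.4503, -0.0552, 0.0524]
orientation: [-3.141, -0.0, 1.568]
wrist_force: [-5.2, 2.7, 10.4]
width: 0.0504
finger_force: 63.9
```

>>> apply_moves --hand 0.0854 --targets '[{"x": 0, "y": 0, "z": 0, "rx": 0, "ry": 0, "rz": 0}, {"x": 0, "y": 0, "z": 0, "rx": 0, "ry": 0, "rz": 0}, {"x": 0, "y": 0, "z": 0, "rx": 0, "ry": 0, "rz": 0}, {"x": 0, "y": 0, "z": 0, "rx": 0, "ry": 0, "rz": 0}, {"x": 0, "y": 0, "z": 0, "rx": 0, "ry": 0, "rz": 0}, {"x": 0, "y": 0, "z": -0.015, "rx": 0, "ry": 0, "rz": 0}, {"x": 0, "y": 0, "z": -0.03, "rx": 0, "ry": 0, "rz": 0}, {"x": 0, "y": 0, "z": -0.05, "rx": 0, "ry": 0, "rz": 0}, {"x": 0, "y": 0, "z": -0.05, "rx": 0, "ry": 0, "rz": 0}, {"x": 0, "y": 0, "z": -0.05, "rx": 0, "ry": 0, "rz": 0}, {"x": 0, "y": 0, "z": -0.04, "rx": 0, "ry": 0, "rz": 0}, {"x": 0, "y": 0, "z": 0, "rx": 0, "ry": 0, "rz": 0}]'

```text
time: 14.8
position: [0.453, -0.0563, 0.2936]
orientation: [3.128, 0.005, 1.568]
wrist_force: [0.3, -0.2, 0.5]
width: 0.0856
finger_force: 0.0
```

>>> apply_moves --targets '[{"x": 0.02, "y": 0.01, "z": 0, "rx": 0, "ry": 0, "rz": 0}, {"x": 0.04, "y": 0.02, "z": 0, "rx": 0, "ry": 0, "rz": 0}, {"x": 0.04, "y": 0.02, "z": 0, "rx": 0, "ry": 0, "rz": 0}, {"x": 0.04, "y": 0.02, "z": 0, "rx": 0, "ry": 0, "rz": 0}, {"x": 0.04, "y": 0.02, "z": 0, "rx": 0, "ry": 0, "rz": 0}, {"x": 0.04, "y": 0.02, "z": 0, "rx": 0, "ry": 0, "rz": 0}, {"x": 0.02, "y": 0.015, "z": 0, "rx": 0, "ry": 0, "rz": 0}, {"x": 0, "y": 0, "z": 0, "rx": 0, "ry": 0, "rz": 0}, {"x": 0, "y": 0, "z": 0, "rx": 0, "ry": 0, "rz": 0}]'

```text
time: 15.7
position: [0.5752, 0.1845, 0.2843]
orientation: [-3.139, 0.001, 1.569]
wrist_force: [-0.3, -0.1, 0.7]
width: 0.0854
finger_force: 0.0
```

```bash
python3 - <<'E'
from h import *
o,c,im,W,T=wrist("w5");print(o["position"],o["orientation"])
print("handle top",proj(c,np.array((.577,.285,.215)),W).round(1))
ct=arm.get_calibration("top");t=arm.read_camera("top")[:,:,::-1];cs=arm.get_calibration("side");s=arm.read_camera("side")[:,:,::-1]
C=np.zeros((600,800,3),np.uint8);C[:400,:640]=im
C[400:,:250]=cv2.resize(t[220:280,265:340],(250,200),interpolation=cv2.INTER_CUBIC)
C[400:,260:510]=cv2.resize(s[190:270,227:327],(250,200),interpolation=cv2.INTER_CUBIC)
cv2.imwrite("pics/c5.png",C)
for z in(.02,.051,.082):print(z,proj(ct,np.array((.449,-.0545,z))).round(1),proj(cs,np.array((.449,-.0545,z))).round(1))
E
```

```text
[0.57516427 0.18454    0.2843342 ] [-3.13913829e+00  8.31488523e-04  1.56926449e+00]
handle top [322.1  64.8]
0.02 [303.9 250.5] [277.1 233.4]
0.051 [303.6 250.9] [276.7 224.3]
0.082 [303.3 251.3] [276.4 215.1]
```

View pics/c5.png

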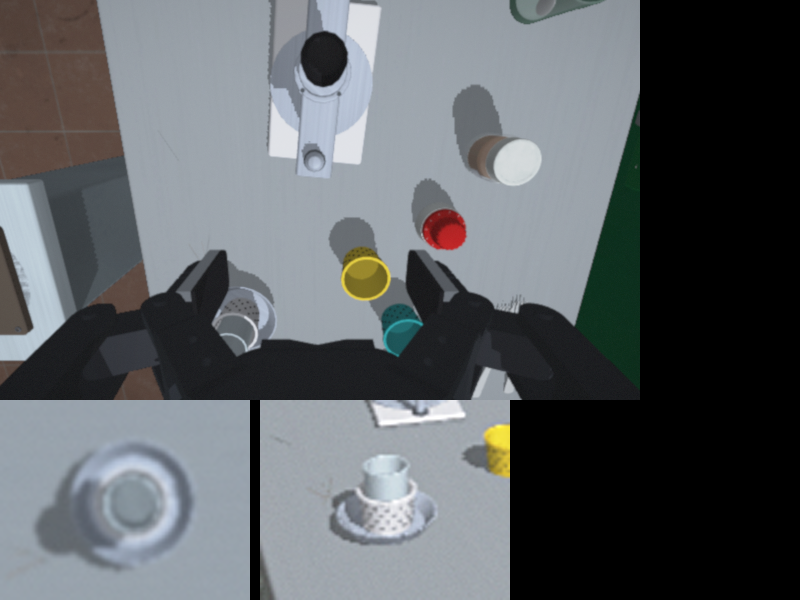

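The nest is properly stacked. In the side crop the follower rim is at about row 215 and the mould rim at about 224, both as predicted. In the wrist view the black handle covers about x 301–347, y 31–88. Next I'll locate its axis from the blob edges.

```bash
cat >> h.py <<'E'
from scipy.optimize import least_squares
def handle(c,im,W,near,zt=.215):
    m=(im.max(2)<45).astype(np.uint8);n,l,st,ce=cv2.connectedComponentsWithStats(m)
    i=min((k for k in range(1,n) if st[k,4]>40),key=lambda k:np.hypot(*(ce[k]-near)))
    x,y,w,h,a=st[i]; box=np.array([x-.5,y-.5,x+w-.5,y+h-.5])
    th=np.linspace(0,2*np.pi,73)
    def f(p):
        P=np.array([proj(c,np.array([p[0]+.016*np.cos(t),p[1]+.016*np.sin(t),z]),W) for t in th for z in(zt,zt-.042)])
        return np.r_[P.min(0),P.max(0)]-box
    r=least_squares(f,[.577,.285]); return r.x.round(4),f(r.x).round(1),box,a
E
python3 - <<'E'
from h import *
c=arm.get_calibration("wrist");im=cv2.imread("pics/w5.png");print(handle(c,im,np.load("pics/w5.npy"),(324,58)))
c=arm.get_calibration("top");print(handle(c,cv2.imread("pics/top0.png"),c["pose"],(179,206)))
c=arm.get_calibration("side");print(handle(c,cv2.imread("pics/side0.png"),c["pose"],(285,140)))
E
```

```text
(array([0.5782, 0.2896]), array([-2.4, -2.3,  2.4,  3.2]), array([301.5,  31.5, 346.5,  85.5]), np.int32(1869))
(array([0.5803, 0.2918]), array([-1.6, -1.7,  1.7,  1.7]), array([172.5, 200.5, 185.5, 209.5]), np.int32(88))
(array([ 0.2521, -0.6139]), array([ -8.4, -17.6,   8.9,  14.7]), array([235.5, 339.5, 243.5, 346.5]), np.int32(42))
```

>>> apply_moves --targets '[{"x": 0.03, "y": 0.002, "z": 0, "rx": 0, "ry": 0, "rz": 0}, {"x": 0.04, "y": 0.002, "z": 0, "rx": 0, "ry": 0, "rz": 0}, {"x": 0.0255, "y": 0, "z": 0, "rx": 0, "ry": 0, "rz": 0}, {"x": 0.01, "y": 0, "z": 0.01, "rx": 0, "ry": 0, "rz": 0}, {"x": 0, "y": 0, "z": 0, "rx": 0, "ry": 0, "rz": 0}, {"x": 0, "y": 0, "z": 0, "rx": 0, "ry": 0, "rz": 0}]'

```text
time: 16.45
position: [0.5795, 0.2886, 0.2748]
orientation: [-3.14, 0.001, 1.568]
wrist_force: [-0.4, 0.6, 0.2]
width: 0.0856
finger_force: 0.0
```

```bash
python3 - <<'E'
from h import *
o,c,im,W,T=wrist("w6");print(o["position"],o["orientation"],o["joint_pos"])
print(proj(c,np.array((.579,.29,.215)),W).round(1));print(handle(c,im,W,proj(c,np.array((.579,.29,.2)),W)))
E
```

```text
[0.57950725 0.28855116 0.27479986] [-3.13985020e+00  1.30738429e-03  1.56750322e+00] [ 3.05766186e-01  1.98270306e-01  1.60243040e+00 -7.34429598e-04
  1.34294957e+00  3.09227063e-01]
[318.4 214.3]
(array([0.5784, 0.2921]), array([-2.6, -3.2,  2.6,  3.1]), array([297.5, 180.5, 337.5, 229.5]), np.int32(1534))
```

View pics/w6.png

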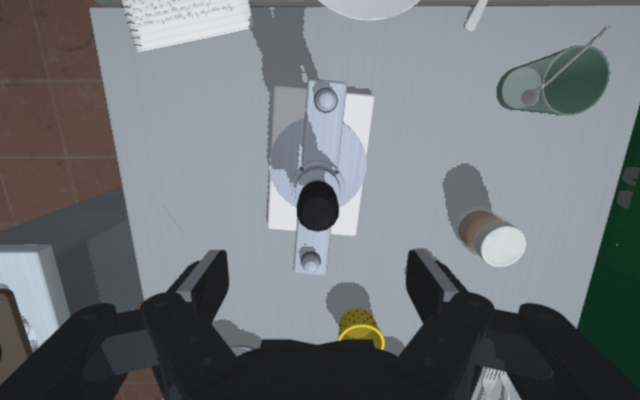

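The handle is at about (317.5,205), midway between the finger pads (228 and 408), so x is centred. y needs +3 mm. Descending and gripping.

>>> apply_moves --targets '[{"x": 0.003, "y": -0.0005, "z": 0.01, "rx": 0, "ry": 0, "rz": 0.2}, {"x": 0, "y": 0, "z": 0.03, "rx": 0, "ry": 0, "rz": 0}, {"x": 0, "y": 0, "z": 0.03, "rx": 0, "ry": 0, "rz": 0}, {"x": 0, "y": 0, "z": 0.02, "rx": 0, "ry": 0, "rz": 0}, {"x": 0, "y": 0, "z": 0.0115, "rx": 0, "ry": 0, "rz": 0}, {"x": 0, "y": 0, "z": 0, "rx": 0, "ry": 0, "rz": 0}, {"x": 0, "y": 0, "z": 0, "rx": 0, "ry": 0, "rz": 0}]'

```text
time: 17.2
position: [0.58, 0.2928, 0.1752]
orientation: [3.14, -0.0, 1.564]
wrist_force: [0.6, 0.4, 0.4]
width: 0.0854
finger_force: 0.0
```

>>> apply_moves --hand 0.01 --targets '[{"x": 0, "y": 0, "z": 0, "rx": 0, "ry": 0, "rz": 0}, {"x": 0, "y": 0, "z": 0, "rx": 0, "ry": 0, "rz": 0}, {"x": 0, "y": 0, "z": 0, "rx": 0, "ry": 0, "rz": 0}, {"x": 0, "y": 0, "z": 0, "rx": 0, "ry": 0, "rz": 0}, {"x": 0, "y": 0, "z": 0, "rx": 0, "ry": 0, "rz": 0}, {"x": 0, "y": 0, "z": 0, "rx": 0, "ry": 0, "rz": 0}, {"x": 0, "y": 0, "z": 0, "rx": 0, "ry": 0, "rz": 0}, {"x": 0, "y": 0, "z": 0, "rx": 0, "ry": 0, "rz": 0}, {"x": 0, "y": 0, "z": 0, "rx": 0, "ry": 0, "rz": 0}, {"x": 0, "y": 0, "z": 0, "rx": 0, "ry": 0, "rz": 0}]'

```text
time: 18.2
position: [0.5798, 0.2931, 0.1753]
orientation: [3.14, -0.001, 1.565]
wrist_force: [-0.3, -1.2, 5.7]
width: 0.0305
finger_force: 59.7
```

```bash
python3 -c "
from h import *
o=arm.get_obs();print({k:np.round(o[k],4).tolist() for k in ('position','orientation','wrist_force','torque','width')})"
```

```text
{'position': [0.5798, 0.2931, 0.1753], 'orientation': [3.1402, -0.0005, 1.5648], 'wrist_force': [-0.2656, -1.1501, 5.6838], 'torque': [-0.0101, 0.1911, -0.0343], 'width': 0.0305}
```

>>> apply_moves --targets '[{"x": 0, "y": 0, "z": -0.001, "rx": 0, "ry": 0, "rz": 0}, {"x": 0, "y": 0, "z": -0.002, "rx": 0, "ry": 0, "rz": 0}, {"x": 0, "y": 0, "z": -0.003, "rx": 0, "ry": 0, "rz": 0}, {"x": 0, "y": 0, "z": -0.003, "rx": 0, "ry": 0, "rz": 0}, {"x": 0, "y": 0, "z": -0.003, "rx": 0, "ry": 0, "rz": 0}, {"x": 0, "y": 0, "z": -0.003, "rx": 0, "ry": 0, "rz": 0}, {"x": 0, "y": 0, "z": 0, "rx": 0, "ry": 0, "rz": 0}, {"x": 0, "y": 0, "z": 0, "rx": 0, "ry": 0, "rz": 0}]'

```text
time: 19.0
position: [0.579, 0.2928, 0.1894]
orientation: [-3.14, 0.0, 1.565]
wrist_force: [-0.4, 0.5, -3.3]
width: 0.0306
finger_force: 59.9
```

```bash
python3 -c "
from h import *
o=arm.get_obs();print({k:np.round(o[k],4).tolist() for k in ('position','orientation','wrist_force','torque','width')})"
```

```text
{'position': [0.579, 0.2928, 0.1894], 'orientation': [-3.1405, 0.0005, 1.565], 'wrist_force': [-0.4495, 0.525, -3.3035], 'torque': [0.0768, -0.0119, 0.0092], 'width': 0.0306}
```

>>> apply_moves --targets '[{"x": 0, "y": 0, "z": -0.003, "rx": 0, "ry": 0, "rz": 0}, {"x": 0, "y": 0, "z": -0.005, "rx": 0, "ry": 0, "rz": 0}, {"x": 0, "y": 0, "z": -0.005, "rx": 0, "ry": 0, "rz": 0}, {"x": 0, "y": 0, "z": -0.005, "rx": 0, "ry": 0, "rz": 0}, {"x": 0, "y": 0, "z": -0.005, "rx": 0, "ry": 0, "rz": 0}, {"x": 0, "y": 0, "z": -0.005, "rx": 0, "ry": 0, "rz": 0}, {"x": 0, "y": 0, "z": -0.005, "rx": 0, "ry": 0, "rz": 0}, {"x": 0, "y": 0, "z": -0.005, "rx": 0, "ry": 0, "rz": 0}, {"x": 0, "y": 0, "z": -0.002, "rx": 0, "ry": 0, "rz": 0}, {"x": 0, "y": 0, "z": 0, "rx": 0, "ry": 0, "rz": 0}, {"x": 0, "y": 0, "z": 0, "rx": 0, "ry": 0, "rz": 0}]'

```text
time: 20.1
position: [0.5793, 0.2929, 0.2291]
orientation: [-3.141, 0.0, 1.565]
wrist_force: [-0.5, -0.4, -3.6]
width: 0.0308
finger_force: 59.9
```

```bash
python3 -c "
from h import *
o=arm.get_obs();print({k:np.round(o[k],4).tolist() for k in ('position','orientation','wrist_force','torque','width')})"
```

```text
{'position': [0.5793, 0.2929, 0.2291], 'orientation': [-3.1412, 0.0001, 1.5648], 'wrist_force': [-0.5459, -0.3698, -3.6448], 'torque': [-0.0344, 0.008, -0.0195], 'width': 0.0308}
```

>>> apply_moves --targets '[{"x": 0, "y": 0, "z": -0.003, "rx": 0, "ry": 0, "rz": 0}, {"x": 0, "y": 0, "z": -0.005, "rx": 0, "ry": 0, "rz": 0}, {"x": 0, "y": 0, "z": -0.005, "rx": 0, "ry": 0, "rz": 0}, {"x": 0, "y": 0, "z": -0.005, "rx": 0, "ry": 0, "rz": 0}, {"x": 0, "y": 0, "z": -0.005, "rx": 0, "ry": 0, "rz": 0}, {"x": 0, "y": 0, "z": -0.005, "rx": 0, "ry": 0, "rz": 0}, {"x": 0, "y": 0, "z": -0.005, "rx": 0, "ry": 0, "rz": 0}, {"x": 0, "y": 0, "z": -0.003, "rx": 0, "ry": 0, "rz": 0}, {"x": 0, "y": 0, "z": -0.001, "rx": 0, "ry": 0, "rz": 0}, {"x": 0, "y": 0, "z": 0, "rx": 0, "ry": 0, "rz": 0}, {"x": 0, "y": 0, "z": 0, "rx": 0, "ry": 0, "rz": 0}]'

```text
time: 21.2
position: [0.5792, 0.2929, 0.2659]
orientation: [-3.141, 0.0, 1.565]
wrist_force: [-0.1, -0.6, -3.6]
width: 0.0307
finger_force: 59.9
```

```bash
python3 - <<'E'
from h import *
zs=[]
for i in range(6): s=arm.read_camera("side");zs.append(arm.get_obs()["position"][2])
o=arm.get_obs();print(np.mean(zs),{k:np.round(o[k],4).tolist() for k in ('position','orientation','wrist_force','torque','width')})
s=s[:,:,::-1];cs=arm.get_calibration("side");s0=cv2.imread("pics/side0.png")
print([proj(cs,np.array((.579,.292,z))).round(1) for z in (.152,.164,.264)])
C=np.zeros((560,800,3),np.uint8)
for i,a in enumerate((s0,s)): C[:,i*400:i*400+396]=cv2.resize(a[90:202,247:326],(396,560),interpolation=cv2.INTER_CUBIC)
cv2.imwrite("pics/c7.png",C)
a,b=s0[150:205,250:325].astype(int),s[150:205,250:325].astype(int);print("diff rows",np.abs(a-b).max(2).max(1))
E
```

```text
0.265976575169048 {'position': [0.5793, 0.2929, 0.2661], 'orientation': [-3.1413, 0.0001, 1.5648], 'wrist_force': [0.4792, 0.5321, -3.4845], 'torque': [0.0173, -0.0162, 0.004], 'width': 0.0306}
[array([285.7, 152. ]), array([285.7, 148.9]), array([285. , 122.4])]
diff rows [ 96 158 134  43  15   6   6   6   8   7   7   6   6   7   5  16  61  75
  57  98  89  76  43  92 126  76  41  56  54  31  55  81  88  91  91  79
  50   9   5   6   7   7   7   8   6   5   5   7   5   7   6   6   5   5
   7]
```

View pics/c7.png

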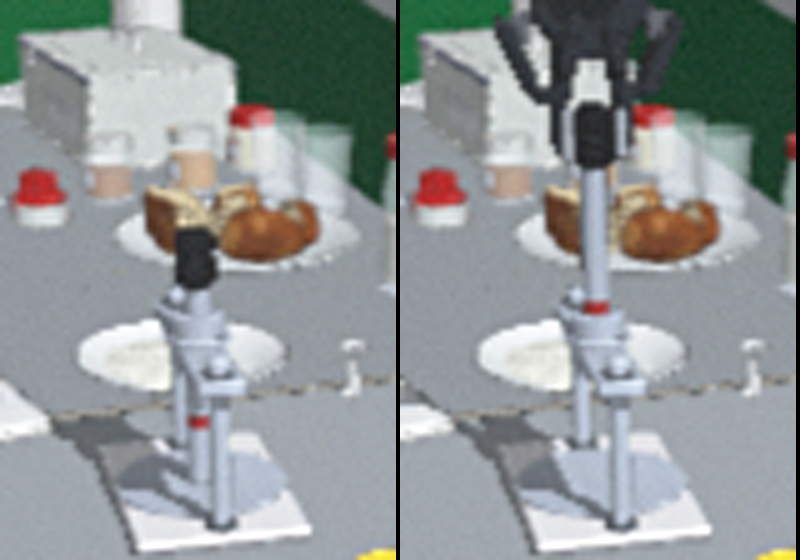

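The press hasn't shifted and the red band shows just above the collar, at crop rows ~302–315. The measured pull is about 90.7 mm, so I'll add 2 mm for margin.

>>> apply_moves --targets '[{"x": 0, "y": 0, "z": -0.001, "rx": 0, "ry": 0, "rz": 0}, {"x": 0, "y": 0, "z": -0.001, "rx": 0, "ry": 0, "rz": 0}, {"x": 0, "y": 0, "z": 0, "rx": 0, "ry": 0, "rz": 0}, {"x": 0, "y": 0, "z": 0, "rx": 0, "ry": 0, "rz": 0}, {"x": 0, "y": 0, "z": 0, "rx": 0, "ry": 0, "rz": 0}, {"x": 0, "y": 0, "z": 0, "rx": 0, "ry": 0, "rz": 0}]'

```text
time: 22.1
position: [0.5794, 0.2929, 0.2683]
orientation: [-3.142, 0.0, 1.565]
wrist_force: [-0.9, -0.0, -3.5]
width: 0.0305
finger_force: 59.9
```

```bash
python3 - <<'E'
from h import *
o=arm.get_obs();print(o["position"],o["wrist_force"],o["width"])
print(arm.close_job())
E
```

```text
[0.57935653 0.29292107 0.2682759 ] [-0.88791118 -0.02191391 -3.50392225] 0.030488758229239823
the job is handed in; nothing more can be done
None
```

I handed the job in at about 22 s: the mould and follower look fully seated and upright in the dish, and the gripper is still holding the rod up by about 93 mm, with the red band just clear of the collar and no visible shift of the press.

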